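# Sort cupboard fittings into their trays in the laundry room

### The arm

A 6-joint arm with a two-finger parallel gripper is mounted at the origin on the work surface. World frame = base frame: x ahead of the robot, y to its left, z up, the work surface at z = 0. Lengths are in mm, angles in rad, forces in N, time in s.
With the tool pointing down it reaches from about 350 to 775 mm from the base axis. Payload 7.3 kg.
Tool frame: the origin (TCP) lies midway between the tips of the shut fingers; the grasp point (between the pads) lies 19 mm behind it (bot.hold_point_z is the distance from the TCP to the grasp point, in mm); z points along the fingers, y is the direction in which the jaws open and shut (so a half turn about z gives the same grasp; the last joint's range is limited). The gripper opens to 92 mm and grips with 3 to 60 N. Pads are 19 mm wide; open, the fingers measure 130 mm over their backs; the gripper's body (75 mm by 190 mm) begins 47 mm behind the grasp point.
Start: joints at [1.116, 0.342, 1.524, -0, 1.275, -0.146], TCP at [159.541, 500.192, 226.741] pointing down, gripper open.
Joint ranges: [-2.53, 2.53], [-0.77, 2.02], [0.04, 2.7], [-1, 4.14], [0.28, 2.66], [-3.11, 3.11]. Speed limits (rad/s): [2.57, 2.57, 3.14, 3.14, 3.14, 3.14].

### API

Orientations are given as [roll, pitch, yaw] about the fixed x, y, z axes, in that order (R = Rz(yaw) Ry(pitch) Rx(roll)).
In Python, from plant import bot gives the robot as it stands.
- The arm moves only by the tool servo_tool, never from a script. Its argument "series" is a list of rows, each a list of 5 numbers: the opening, from 0 (shut) to 1 (fully open), then the shift along the tool's x, y, z each as a share of 50 mm, from -1 to 1, then the turn about the tool's z as a share of 90 degrees, from -1 to 1. In form: [[gripper, tx, ty, tz, spin], ...]. A call has 1 to 20 rows; each row shifts and turns the commanded pose from where the row before left it, along the tool's axes as they then stand; what a row does not reach is not made up. A row lasts 1/8 s, in which the tool goes at most 62.5 mm and 10.7 degrees, less where a joint would pass 70% of its speed; a pose out of reach is approached as far as the arm can. A call with a number of a shift or a turn outside -1 to 1 is refused whole. A call with a gripper value outside its range is refused whole. The fingers move at their own pace and stop on an object; the grip force is fixed at half the most. Time passes only in rows, so rows that do not move let the fingers close. It gives the time, the measured TCP pose, the force and the opening at its end, in the units of the state.
- bot.get_obs(): the state, without advancing time (a new reading comes with each control period).
- bot.capture(name): name is "scene" or "top" or "wrist"; returns the picture (400x640x3 uint8, red, green, blue); there is no depth.
- bot.camera_model(name): a dict with "mtx" (3x3 intrinsics, pixels), "world_from_camera" (4x4, takes a point from camera to world coordinates). Camera axes: x right, y up, looking along -z (the intrinsics and any distortion apply to the point x, -y, -z); pixel columns grow to the right and rows downward; lengths in mm; the calibration is good to about 2 mm. A picture is of the moment at which its call begins: read the wrist's pose just before it. camera_model takes no time and is no camera call; for the wrist camera it gives the pose at the moment of the call.
- bot.close_job(): hands the job in, once; it reports no verdict.
Trained networks look in the newest picture that a camera, given by its name, has taken for a name from the list of things; names that differ only in an ending like _2 or _b are one class to them, and where a whole thing is asked for, a point or a joint stands for the part that bears it (a point fixed in the world has none). Each returns a list of dicts, best first, with "p" (0 to 1); they miss things now and then, are a little off and sometimes report something else, mostly with a low value. They report only what shows in the picture. A call takes as long as a camera call. They do not tell look-alikes from the thing itself.
- bot.outline_of(camera, label): "mask" (400x640 bool, what is visible of it).
- bot.pinpoint(camera, label): "point" ([x, y, z] in mm, in the coordinates of the camera as it stood for that picture, good to about 4 mm: a listed point, or the origin of a listed thing).
The state is a dict: "time": time; "joint_positions": joint angles; "dq": joint speeds; "tau": joint torques, N m; "tool_pos": TCP position; "tcp_rot": TCP orientation; "contact_force": force on the tool from outside, world axes, zero at the start; "moment": the same for the moment, N m; "grip_width": finger opening in mm.
Only numpy, scipy, OpenCV 4.12 (cv2) and the standard library are available. Lean on these libraries where they do the work, as an engineer would, in place of code of your own. Each camera call takes 0.05 s, during which the arm holds its last target.

### The job

The laundry cupboards are being refinished and their fittings lie mixed on the counter: put both knobs, both drawer pulls and the hinge into the trays, each in the tray that already holds one of its own kind. Set each down on the tray's floor the way up that it rests now (knobs standing on their feet, pulls flat on their sides, hinge cup upward), none on top of another, and let go of it. Leave the varnish tin and the screwdriver where they are.

Things in the scene. Friction and masses are not known exactly. Their poses are not given: they have to be found in the camera images.
- knob_tray: White plastic tray for knobs, one of three that look alike: 140 (x) x 180 (y) x 25 mm high, walls and floor 3 mm, inside 134 x 174 mm; fixed to the counter. Origin: centre of the underside; z up; floor 3 mm above it. Told by the one knob already standing in it, loose, about 58 mm to -y of the middle (within 20 mm in x); else empty.
- pull_tray: White plastic tray for drawer pulls, one of three that look alike: 140 (x) x 180 (y) x 25 mm high, walls and floor 3 mm, inside 134 x 174 mm; fixed to the counter. Origin: centre of the underside; z up; floor 3 mm above it. Told by the one pull already lying in it, loose, along the -y wall; it covers y from about -75 to -38 mm; else empty.
- hinge_tray: White plastic tray for hinges, one of three that look alike: 140 (x) x 180 (y) x 25 mm high, walls and floor 3 mm, inside 134 x 174 mm; fixed to the counter. Origin: centre of the underside; z up; floor 3 mm above it. Told by the one hinge already lying in it, loose, along the -y wall; it covers y from about -82 to -20 mm; else empty.
- knob_a: Mushroom-shaped cupboard knob of brushed nickel, about 35 g, standing on its foot: foot 23 mm across, neck 14 mm (7 to 11 mm up), head 32 mm across (widest 18 to 23 mm up), 28.5 mm high. Origin: centre of the foot's underside; z up through the head; round about z. Equal to the other loose knob.
- knob_b: Mushroom-shaped cupboard knob of brushed nickel, about 35 g, standing on its foot: foot 23 mm across, neck 14 mm (7 to 11 mm up), head 32 mm across (widest 18 to 23 mm up), 28.5 mm high. Origin: centre of the foot's underside; z up through the head; round about z. Equal to the other loose knob.
- pull_a: Bow-shaped drawer pull of brushed nickel, about 55 g, lying on its side: 107 mm long (x), 28 mm from bar to feet (y), 12 mm thick (z). Origin: underside, middle of that outline; z up. Grip bar 9 mm wide, 74 mm long, centre line at y = +9.5 mm; feet, 11 mm wide, point to -y at x = +48 and -48 mm; open between. Pinch across the bar's middle. Equal to the other loose pull.
- pull_b: Bow-shaped drawer pull of brushed nickel, about 55 g, lying on its side: 107 mm long (x), 28 mm from bar to feet (y), 12 mm thick (z). Origin: underside, middle of that outline; z up. Grip bar 9 mm wide, 74 mm long, centre line at y = +9.5 mm; feet, 11 mm wide, point to -y at x = +48 and -48 mm; open between. Pinch across the bar's middle. Equal to the other loose pull.
- hinge_a: Concealed cupboard hinge of brushed nickel, rigid (does not fold), about 80 g, lying cup upward. Cup 35 mm across, 11.5 mm high, centre at x = -30 mm, with a flange 50 mm wide (y), 20 mm (x), top 13.5 mm up; arm 18 mm wide (y), 15 mm high, from x = -12 to +54 mm. 102 mm long. Origin: underside, on the arm's middle line; z up. Pinch across the arm near x = +10 mm.
- varnish_tin: Bystander: closed round tin with a paper label, 72 mm across, 70 mm high, standing beyond the trays. Origin: centre of the underside. Leave it alone.
- screwdriver: Bystander: screwdriver with a black handle, lying on the counter beside the middle tray, pointing away from the robot. Handle towards its -x. Origin: its underside. Leave it alone.
Not all that is in view belongs to the job. Leave any red look-alike of the pull_b alone. What is shaped like the knob_b but black or green is not meant.

How it is judged:
By the outcome, as a careful person would: the job done as asked, in the order asked, and still so for the second after the job is handed in, with the robot touching nothing.
It also fails if it takes over 131 s, if anything falls off the work surface, if the arm or the gripper's body presses on something with over 40 N, if the wrist force passes 120 N, or if a joint passes its speed limit or range.

## Working session

There is one attempt and no reset: what is moved stays moved. The work goes in short steps, Python scripts to look and compute and a tool call to move; the robot and the scene stay as the last step left them, time stands still between calls to the robot, and variables do not carry over. Pictures are saved under pics/ and viewed, and the job is handed in when it is done.

Besides the shell and the picture viewer there is one more tool, called after "Emit:" as name(argument=value, ...), one argument or row to a line, values as JSON. servo_tool: Moves the arm, as the interface text tells. Shift numbers are shares of 50 mm and turn numbers shares of 90 degrees, none past 1 either way. Its arguments: {"type":"object","properties":{"series":{"type":"array"}},"required":["series"]}

```bash
ls; mkdir -p pics; python3 - <<'E'
from plant import bot
import cv2
for n in ("scene","top","wrist"):
    im=bot.capture(n); cv2.imwrite(f"pics/{n}0.png",im[:,:,::-1])
    print(n,bot.camera_model(n))
print(bot.get_obs(), bot.hold_point_z)
E
```

```text
pics
scene {'mtx': array([[474.34220028,   0.        , 312.85093111],
       [  0.        , 474.34220028, 204.79436182],
       [  0.        ,   0.        ,   1.        ]]), 'world_from_camera': array([[-7.86374890e-01, -3.60129633e-01,  5.01917503e-01,
         9.95516690e+02],
       [ 6.17512001e-01, -4.80788013e-01,  6.22512503e-01,
         6.13166594e+02],
       [ 1.71307202e-02,  7.99468282e-01,  6.00463991e-01,
         6.40315294e+02],
       [ 0.00000000e+00,  0.00000000e+00,  0.00000000e+00,
         1.00000000e+00]])}
top {'mtx': array([[511.33692588,   0.        , 322.95671794],
       [  0.        , 511.33692588, 204.09707231],
       [  0.        ,   0.        ,   1.        ]]), 'world_from_camera': array([[-1.71163341e-02,  9.84325794e-01, -1.75527099e-01,
         3.28555799e+02],
       [-9.99815516e-01, -1.83801789e-02, -5.57696082e-03,
        -1.73184077e+01],
       [-8.71576587e-03,  1.75399260e-01,  9.84458803e-01,
         1.05808909e+03],
       [ 0.00000000e+00,  0.00000000e+00,  0.00000000e+00,
         1.00000000e+00]])}
wrist {'mtx': array([[350.4401791
[... 469 characters left out ...]
,
         1.00000000e+00]])}
{'time': 0.15, 'joint_positions': array([ 1.11601186e+00,  3.42534447e-01,  1.52476430e+00,  3.19972398e-05,
        1.27538455e+00, -1.45990692e-01]), 'dq': array([ 0.0007585 , -0.00206015, -0.00278745,  0.00017971,  0.0010257 ,
       -0.00029548]), 'tau': array([ 1.24963557e-03, -4.31470156e+01, -2.44354498e+01,  7.16662081e-02,
        5.37441729e-02, -7.23415064e-05]), 'tool_pos': array([159.39128784, 499.92138087, 226.23088245]), 'tcp_rot': array([-3.14051806e+00, -1.88935213e-04,  2.83278945e+00]), 'contact_force': array([ 0.12578455, -0.41450653, -0.13065819]), 'moment': array([-0.02926798, -0.06812971, -0.02546853]), 'grip_width': 91.8779823012298} 18.8
```

View pics/top0.png

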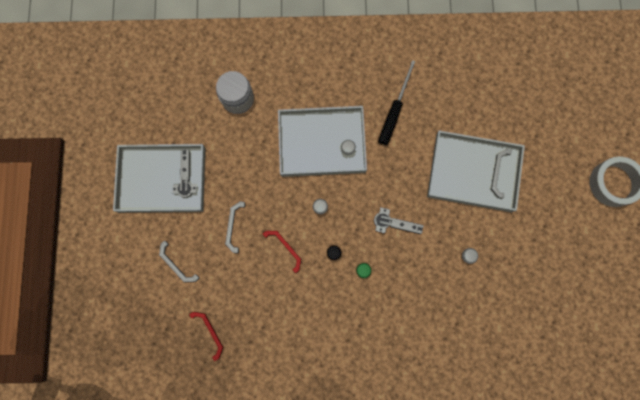

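View pics/scene0.png

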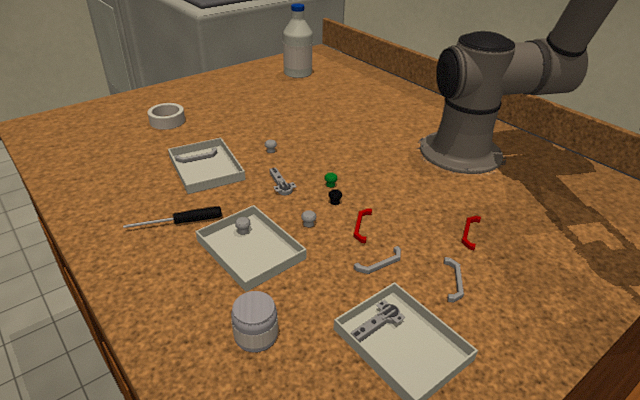

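The top view shows the hinge tray on the left (160,178), the knob tray in the middle (322,140) and the pull tray on the right (476,170). The loose knobs are at (320,207) and (470,256), the pulls at (233,228) and (178,265), and the hinge at (400,223).

```bash
cat > h.py <<'E'
import numpy as np, cv2
from plant import bot
def ray(cam,u,v,z,M=None):
    m=M or bot.camera_model(cam); K=m["mtx"]; T=m["world_from_camera"]
    d=np.array([(u-K[0,2])/K[0,0],-(v-K[1,2])/K[1,1],-1.]); d=T[:3,:3]@d
    o=T[:3,3]; return o+d*(z-o[2])/d[2]
def proj(cam,p,M=None):
    m=M or bot.camera_model(cam); K=m["mtx"]; T=m["world_from_camera"]
    c=T[:3,:3].T@(np.asarray(p,float)-T[:3,3]); return K[0,0]*c[0]/-c[2]+K[0,2], K[1,1]*-c[1]/-c[2]+K[1,2]
def w(cam,p,M=None):
    T=(M or bot.camera_model(cam))["world_from_camera"]; return T[:3,:3]@np.asarray(p)+T[:3,3]
E
python3 - <<'E'
from h import *
np.set_printoptions(precision=1,suppress=True)
for cam in("top","scene"):
  im=bot.capture(cam)
  for l in("knob_a","pull_a","hinge_a","knob_tray","pull_tray","hinge_tray"):
    print(cam,l)
    for r in bot.pinpoint(cam,l): print("  ",round(r["p"],2),w(cam,r["point"]),np.round(proj(cam,w(cam,r["point"]))))
im=bot.capture("top")
M=bot.camera_model("top")
for l,z in(("knob_a",20),("pull_a",6),("hinge_a",8)):
    for r in bot.outline_of("top",l):
        m=r["mask"].astype(np.uint8)
        c,s,a=cv2.minAreaRect(cv2.findNonZero(m))
        ys,xs=np.nonzero(m)
        print(l,round(r["p"],2),m.sum(),"cent",xs.mean(),ys.mean(),ray("top",xs.mean(),ys.mean(),z),"rect",ray("top",*c,z),[ray("top",*q,z)[:2] for q in cv2.boxPoints((c,s,a))])
b=cv2.resize(im[:,:,::-1][120:320,140:540],None,fx=2,fy=2,interpolation=cv2.INTER_CUBIC)
cv2.imwrite("pics/topz.png",b)
print(bot.get_obs()["time"])
E
```

```text
top knob_a
   0.77 [ 401.6 -304.1   -3.9] [466. 257.]
   0.77 [377.4 -87.4  -1.4] [361. 270.]
   0.65 [413.1 -32.3  -2.3] [334. 254.]
   0.64 [507.7  -2.3  -2.4] [319. 209.]
top pull_a
   0.88 [257.7 223.8   1.7] [208. 333.]
   0.66 [394.2 286.6   0.1] [180. 265.]
   0.59 [424.1  72.4   2.6] [283. 249.]
   0.54 [470.2 170.7  -0.5] [236. 228.]
top hinge_a
   0.56 [ 475.6 -155.2    1.1] [392. 222.]
top knob_tray
   0.95 [655.  -10.8   2.9] [322. 141.]
   0.33 [ 398.6 -305.2   -2.5] [466. 258.]
top pull_tray
   0.8 [ 579.9 -331.6   -0.9] [473. 172.]
   0.35 [653.6 -11.2   2.5] [322. 141.]
top hinge_tray
   0.29 [753.4 173.   -0.3] [237.  99.]
scene knob_a
   0.51 [415.5 -35.4  -3.9] [332. 202.]
   0.51 [377.2 -86.9   3.3] [331. 184.]
   0.48 [506.7  -3.6   0.7] [309. 223.]
   0.41 [ 403.1 -305.1    0.2] [270. 151.]
scene pull_a
   0.91 [397.  290.9  -1. ] [452. 281.]
   0.66 [254.7 226.3   0. ] [471. 233.]
   0.56 [423.7  72.6  -3. ] [362. 228.]
scene hinge_a
   0.7 [ 476.5 -158.6    0.2] [279. 185.]
scene knob_tray
   0.92 [650.5  -8.7   0.8] [251. 249.]
scene pull_tray
   0.75 [ 578.2
[... 1229 characters left out ...]
ray([424.2, 340.1]), array([444.8, 318.6]), array([369.4, 246.3]), array([349.4, 267.8])]
pull_a 0.66 314 cent 231.35031847133757 227.89171974522293 [469.5 179.7   6. ] rect [471.6 175.7   6. ] [array([422.5, 195.8]), array([525.9, 183.8]), array([521.5, 155.2]), array([418.3, 167.7])]
pull_a 0.52 233 cent 283.54077253218884 246.25751072961373 [429.4  71.4   6. ] rect [423.4  71.9   6. ] [array([455.2, 115.2]), array([472.2,  94.4]), array([392. ,  29.1]), array([375.4,  49.7])]
hinge_a 0.61 561 cent 393.90730837789664 222.98039215686273 [ 473.3 -157.5    8. ] rect [ 477.7 -166.5    8. ] [array([ 457.9, -116.4]), array([ 504.6, -120.4]), array([ 497.6, -216.9]), array([ 451.1, -212.1])]
1.05
```

View pics/topz.png

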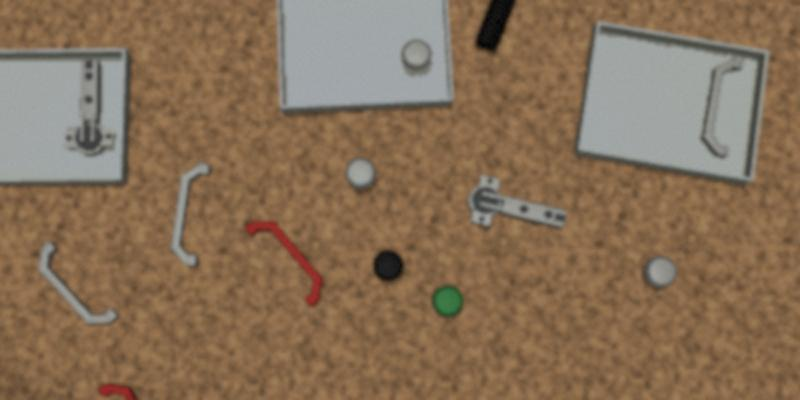

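```bash
cat > fit.py <<'E'
from h import *
np.set_printoptions(precision=1,suppress=True)
def R(a): return np.array([[np.cos(a),-np.sin(a)],[np.sin(a),np.cos(a)]])
def rect(x0,x1,y0,y1): return np.array([[x0,y0],[x1,y0],[x1,y1],[x0,y1]],float)
PULL=np.array([[-53,-14],[-42,-14],[-42,-6],[-33,5],[33,5],[42,-6],[42,-14],[53,-14],[53,-2],[37,14],[-37,14],[-53,-2]],float)
cup=np.array([[-30+17.5*np.cos(t),17.5*np.sin(t)] for t in np.linspace(0,2*np.pi,30)])
SH={"tray":[(rect(-70,70,-90,90),25)],"pull":[(PULL,6)],"hinge":[(cup,11),(rect(-40,-20,-25,25),13),(rect(-12,54,-9,9),14)],
"knob":[(16*np.array([[np.cos(t),np.sin(t)] for t in np.linspace(0,2*np.pi,30)]),20)]}
def polys(kind,p,cam,M):
    out=[]
    for P,z in SH[kind]:
        W=P@R(p[2]).T+p[:2]
        out.append(np.array([proj(cam,[*q,z],M) for q in W]))
    return out
S=4
def fit(kind,p0,im,M,cam="top",white=None):
    # mask of bright low-saturation pixels
    hsv=cv2.cvtColor(im,cv2.COLOR_RGB2HSV).astype(float)
    b=np.clip((90-hsv[...,1])/50,0,1)*np.clip((hsv[...,2]-90)/40,0,1) if white is None else white
    us=np.array([proj(cam,[*p0[:2],10],M)])[0]; r=85
    x0,y0=int(max(us[0]-r,0)),int(max(us[1]-r,0))
    B=b[y0:y0+2*r,x0:x0+2*r]; 
    def cost(p):
        m=np.zeros((B.shape[0]*S,B.shape[1]*S),np.uint8)
        for q in polys(kind,p,cam,M):
            cv2.fillPoly(m,[np.round((q-[x0-.5,y0-.5])*S*16).astype(np.int32)],255,shift=4)
        m=cv2.resize(m,(B.shape[1],B.shape[0]),interpolation=cv2.INTER_AREA)/255.
        if kind=="tray": pad=m
        near=cv2.dilate((m>0).astype(np.uint8),np.ones((13,13)))
        return float((((m-B)**2)*near).sum())+ -0*1
    from scipy.optimize import minimize
    best=None
    for d in (-.1,0,.1):
        s=np.array([[0,0,0],[6,0,0],[0,6,0],[0,0,.1]])+np.array([*p0[:2],p0[2]+d])
        r_=minimize(cost,s[0],method="Nelder-Mead",options=dict(initial_simplex=s,xatol=.05,fatol=.01,maxiter=200))
        if best is None or r_.fun<best.fun: best=r_
    return best.x,best.fun
E
cat > run1.py <<'E'
from fit import *
im=bot.capture("top");M=bot.camera_model("top")
items=[("tray",(653,-10,.03)),("tray",(579,-330,-.1)),("tray",(578,331,0)),
("pull",(471.6,175.7,-.115)),("pull",(397,293,np.arctan2(75,72)+np.pi)),("hinge",(477,-160,-1.8)),
("knob",(508,-3,0)),("knob",(402,-306,0))]
big=cv2.resize(im[:,:,::-1],None,fx=3,fy=3,interpolation=cv2.INTER_CUBIC)
for k,p in items:
    x,f=fit(k,p,im,M); print(k,x,"deg",np.degrees(x[2]),f)
    for q in polys(k,x,"top",M): cv2.polylines(big,[np.round((q+.5)*3).astype(int)],True,(0,0,255),1)
cv2.imwrite("pics/fitL.png",big[380:900,300:1060]); cv2.imwrite("pics/fitR.png",big[280:860,820:1600])
E
python3 run1.py
```

```text
tray [651.4 -10.7   0. ] deg 1.8085092003030288 298.4028039766436
tray [ 579.7 -331.    -0.2] deg -11.469327769255136 462.3778692205882
tray [577.1 330.5  -0. ] deg -0.563521230889142 672.0455997284698
pull [473.5 174.6  -0.1] deg -7.263879610977831 7.085395054209918
pull [406.5 285.3   3.9] deg 224.88371844041745 267.07674759640526
hinge [ 472.9 -161.7   -1.8] deg -104.61396650289765 138.36740223721645
knob [511.1  -4.6  -0. ] deg -2.46989750858202 24.107623304690502
knob [ 403.7 -306.9    0.1] deg 8.32160383242057 31.541197066416764
```

View pics/fitL.png

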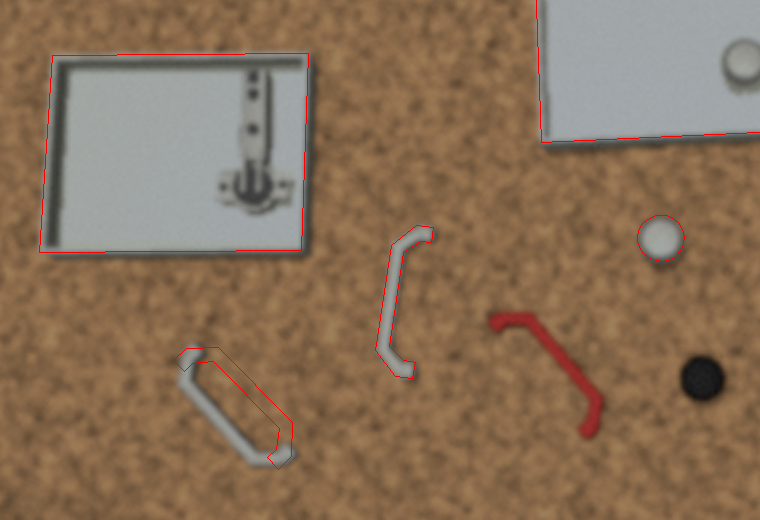

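View pics/fitR.png

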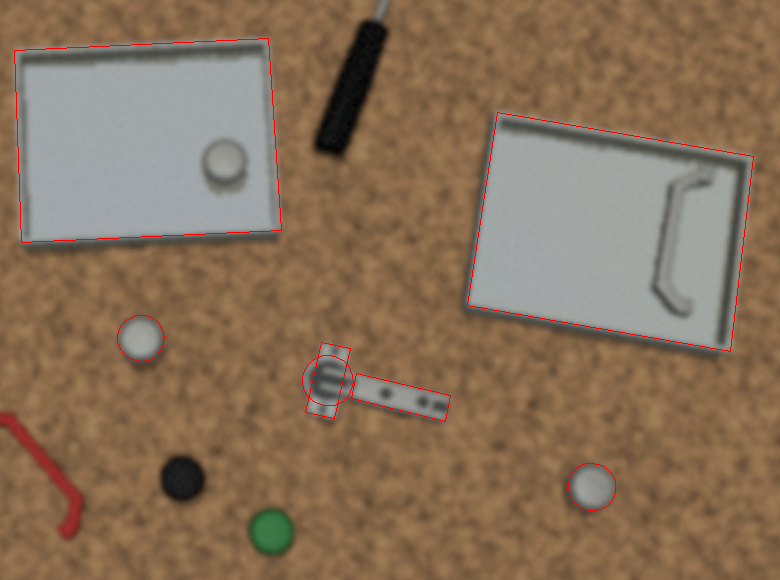

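The overlays fit, except pull_b at crop (235,410), which was flipped by half a turn. I'll refit it at yaw about +45° and write a move planner.

```bash
cat > pl.py <<'E'
import sys; from h import *
# plan: x y z yawdeg grip [maxstep mm]
def plan(tg,yawd,grip,step=45,start=None,n=None):
    o=bot.get_obs(); p=np.array(o["tool_pos"]) ; yaw=o["tcp_rot"][2]
    dy=(np.radians(yawd)-yaw+np.pi)%(2*np.pi)-np.pi
    d=np.array(tg,float)-p
    n=n or int(max(1,np.ceil(np.linalg.norm(d)/step),np.ceil(abs(np.degrees(dy))/10.5)))
    rows=[];c=p.copy();a=yaw
    for i in range(n):
        e=(p+d*(i+1)/n)-c
        x=np.array([np.cos(a),np.sin(a)]);y=np.array([np.sin(a),-np.cos(a)])
        s=np.round([e[:2]@x/50,e[:2]@y/50,-e[2]/50],2)
        sp=round(float(-(yaw+dy*(i+1)/n-a)/(np.pi/2)),3)
        rows.append([grip,*map(float,s),sp])
        c[:2]+=50*(s[0]*x+s[1]*y);c[2]-=50*s[2];a-=sp*np.pi/2
    q1=np.arctan2(tg[1],tg[0]); print("n",n,"q6 end",round(q1+np.pi/2-(a),2), "from",np.round(p,1),round(np.degrees(yaw),1))
    print(str(rows).replace(" ",""))
if __name__=="__main__":
    v=list(map(float,sys.argv[1:])); plan(v[:3],v[3],v[4],*(v[5:6]))
E
python3 - <<'E'
from fit import *
im=bot.capture("top");M=bot.camera_model("top")
x,f=fit("pull",(396,292,.79),im,M);print(x,np.degrees(x[2]),f)
big=cv2.resize(im[:,:,::-1],None,fx=3,fy=3,interpolation=cv2.INTER_CUBIC)
for q in polys("pull",x,"top",M): cv2.polylines(big,[np.round((q+.5)*3).astype(int)],True,(0,0,255),1)
cv2.imwrite("pics/fitb.png",big[650:900,400:700])
E
python3 pl.py 510 -4 90 90 0.65
```

```text
[398.8 293.2   0.8] 43.33237515227123 9.651923694636677
n 14 q6 end -0.01 from [159.5 500.2 226.7] 162.3
[[0.65,-0.7,-0.53,0.2,0.057],[0.65,-0.74,-0.47,0.19,0.058],[0.65,-0.78,-0.4,0.2,0.057],[0.65,-0.81,-0.33,0.19,0.058],[0.65,-0.84,-0.26,0.2,0.057],[0.65,-0.86,-0.17,0.19,0.057],[0.65,-0.87,-0.1,0.2,0.058],[0.65,-0.88,-0.02,0.19,0.057],[0.65,-0.88,0.05,0.2,0.057],[0.65,-0.86,0.14,0.19,0.058],[0.65,-0.85,0.21,0.2,0.057],[0.65,-0.83,0.29,0.19,0.058],[0.65,-0.8,0.37,0.2,0.057],[0.65,-0.76,0.43,0.19,0.057]]
```

View pics/fitb.png

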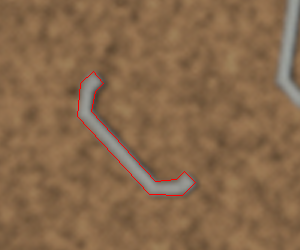

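The pull_b fit now hugs its outline at (398.8, 293.2), yaw 43°. Moving to the first knob.

Emit:
servo_tool(
  series=[
    [0.65,-0.7,-0.53,0.2,0.057],
    [0.65,-0.74,-0.47,0.19,0.058],
    [0.65,-0.78,-0.4,0.2,0.057],
    [0.65,-0.81,-0.33,0.19,0.058],
    [0.65,-0.84,-0.26,0.2,0.057],
    [0.65,-0.86,-0.17,0.19,0.057],
    [0.65,-0.87,-0.1,0.2,0.058],
    [0.65,-0.88,-0.02,0.19,0.057],
    [0.65,-0.88,0.05,0.2,0.057],
    [0.65,-0.86,0.14,0.19,0.058],
    [0.65,-0.85,0.21,0.2,0.057],
    [0.65,-0.83,0.29,0.19,0.058],
    [0.65,-0.8,0.37,0.2,0.057],
    [0.65,-0.76,0.43,0.19,0.057],
    [0.65,0,0,0,0],
  ],
)

```text
time: 3.02
tool_pos: [511.1, -6.3, 89.5]
tcp_rot: [3.141, 0.0, 1.568]
contact_force: [-0.2, -0.6, 0.3]
grip_width: 59.4
```

```bash
python3 pl.py 510 -4 3 90 0.65 30; python3 - <<'E'
from fit import *
im=bot.capture("wrist");M=bot.camera_model("wrist")
b=im[:,:,::-1].copy()
for q in polys("knob",(510,-4,0),"wrist",M): cv2.polylines(b,[np.round(q).astype(int)],True,(0,0,255),1)
cv2.imwrite("pics/w1.png",b)
print(bot.get_obs()["time"])
E
```

```text
n 3 q6 end -0.01 from [511.1  -6.3  89.5] 89.8
[[0.65,0.02,-0.01,0.58,-0.001],[0.65,0.01,-0.01,0.57,-0.0],[0.65,0.02,-0.0,0.58,-0.001]]
3.075
```

View pics/w1.png

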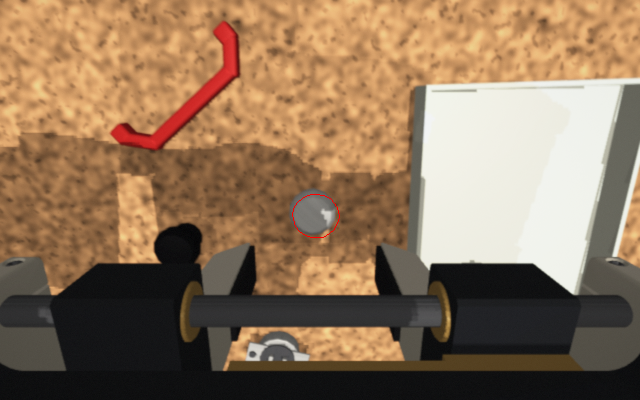

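The wrist view shows the knob at (313,213), within about 2 mm of the overlay. Descend and grip.

Emit:
servo_tool(
  series=[
    [0.65,0.02,-0.01,0.58,0],
    [0.65,0.01,-0.01,0.57,0],
    [0.65,0.02,0,0.58,0],
    [0.65,0,0,0,0],
    [0,0,0,0,0],
    [0,0,0,0,0],
    [0,0,0,0,0],
    [0,0,0,0,0],
    [0,0,0,0,0],
    [0,0,0,-0.5,0],
    [0,0,0,-0.8,0],
    [0,0,0,-0.2,0],
  ],
)

```text
time: 4.58
tool_pos: [510.2, -1.7, 80.8]
tcp_rot: [3.138, 0.001, 1.571]
contact_force: [-0.2, 0.2, 0.4]
grip_width: 30.3
```

```bash
python3 pl.py 651 -11 78 92 0 40
```

```text
n 4 q6 end -0.05 from [510.2  -1.7  80.8] 90.0
[[0.0,-0.05,0.7,0.01,-0.005],[0.0,-0.05,0.71,0.02,-0.006],[0.0,-0.06,0.7,0.01,-0.005],[0.0,-0.06,0.7,0.02,-0.006]]
```

Emit:
servo_tool(
  series=[
    [0,-0.05,0.7,0.01,-0.005],
    [0,-0.05,0.71,0.02,-0.006],
    [0,-0.06,0.7,0.01,-0.005],
    [0,-0.06,0.7,0.02,-0.006],
    [0,0,0,0,0],
  ],
)

```text
time: 5.2
tool_pos: [650.6, -10.9, 74.0]
tcp_rot: [-3.141, -0.0, 1.606]
contact_force: [-0.9, -0.5, -1.4]
grip_width: 30.3
```

```bash
python3 pl.py 651 -11 7 92 0 25; python3 - <<'E'
from fit import *
im=bot.capture("scene");cv2.imwrite("pics/s1.png",im[:,:,::-1])
E
```

```text
n 3 q6 end -0.05 from [650.6 -10.9  74. ] 92.0
[[0.0,-0.0,0.0,0.45,0.0],[0.0,-0.0,0.0,0.44,0.0],[0.0,-0.0,0.01,0.45,0.0]]
```

View pics/s1.png

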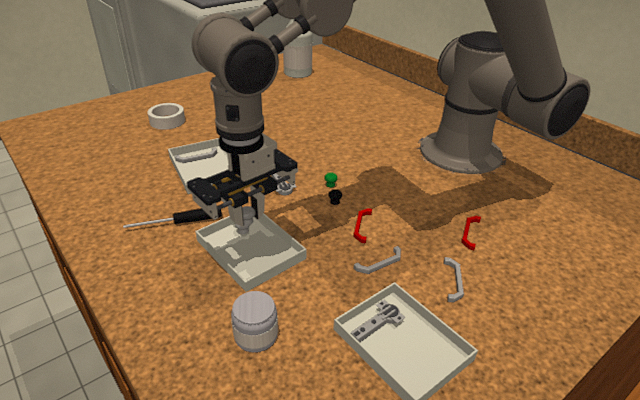

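Emit:
servo_tool(
  series=[
    [0,0,0,0.45,0],
    [0,0,0,0.44,0],
    [0,0,0,0.35,0],
    [0,0,0,0,0],
    [0,0,0,0,0],
  ],
)

```text
time: 5.88
tool_pos: [649.8, -10.7, 14.4]
tcp_rot: [3.141, 0.0, 1.606]
contact_force: [0.3, 0.1, -0.1]
grip_width: 30.3
```

Emit:
servo_tool(
  series=[
    [0,0,0,0.06,0],
    [0,0,0,0.04,0],
    [0,0,0,0,0],
    [0,0,0,0,0],
  ],
)

```text
time: 6.38
tool_pos: [649.6, -10.6, 8.8]
tcp_rot: [3.141, -0.0, 1.606]
contact_force: [-0.3, -0.1, -0.4]
grip_width: 30.3
```

Emit:
servo_tool(
  series=[
    [0,0,0,0.04,0],
    [0,0,0,0,0],
    [0,0,0,0,0],
  ],
)

```text
time: 6.75
tool_pos: [649.9, -10.7, 7.4]
tcp_rot: [3.141, 0.0, 1.606]
contact_force: [-1.9, -0.1, 4.8]
grip_width: 30.0
```

The knob is on the floor (4.8 N upward). Release and rise.

Emit:
servo_tool(
  series=[
    [0.55,0,0,0,0],
    [0.55,0,0,0,0],
    [0.55,0,0,0,0],
    [0.55,0,0,-0.5,0],
    [0.6,0,0,-0.8,0],
    [0.6,0,0,-0.3,0],
    [0.6,0,0,0,0],
  ],
)

```text
time: 7.62
tool_pos: [650.0, -10.7, 87.3]
tcp_rot: [3.14, 0.0, 1.606]
contact_force: [-0.5, 0.3, -0.4]
grip_width: 55.2
```

```bash
python3 pl.py 403 -306.5 85 90 0.65 45;
```

```text
n 9 q6 end -0.65 from [650.  -10.7  87.3] 92.0
[[0.65,-0.64,-0.57,0.01,0.002],[0.65,-0.64,-0.57,0.0,0.003],[0.65,-0.64,-0.57,0.01,0.002],[0.65,-0.64,-0.56,0.0,0.003],[0.65,-0.65,-0.56,0.01,0.002],[0.65,-0.65,-0.56,0.0,0.003],[0.65,-0.65,-0.56,0.01,0.002],[0.65,-0.65,-0.56,0.0,0.003],[0.65,-0.66,-0.55,0.01,0.002]]
```

Emit:
servo_tool(
  series=[
    [0.65,-0.64,-0.57,0.01,0.002],
    [0.65,-0.64,-0.57,0.0,0.003],
    [0.65,-0.64,-0.57,0.01,0.002],
    [0.65,-0.64,-0.56,0.0,0.003],
    [0.65,-0.65,-0.56,0.01,0.002],
    [0.65,-0.65,-0.56,0.0,0.003],
    [0.65,-0.65,-0.56,0.01,0.002],
    [0.65,-0.65,-0.56,0.0,0.003],
    [0.65,-0.66,-0.55,0.01,0.002],
    [0.65,0,0,0,0],
    [0.65,0,0,0,0],
  ],
)

```text
time: 9.0
tool_pos: [402.0, -305.9, 83.1]
tcp_rot: [-3.14, -0.002, 1.571]
contact_force: [0.1, 0.3, 0.1]
grip_width: 60.0
```

```bash
python3 pl.py 403 -306.5 5 90 0.65 30; cat > wl.py <<'E'
import sys
from fit import *
# wl.py name kind x y deg ...
M=bot.camera_model("wrist");im=bot.capture("wrist")
b=im[:,:,::-1].copy()
a=sys.argv[2:]
for i in range(0,len(a),4):
    for q in polys(a[i],(float(a[i+1]),float(a[i+2]),np.radians(float(a[i+3]))),"wrist",M): cv2.polylines(b,[np.round(q).astype(int)],True,(0,0,255),1)
cv2.imwrite(f"pics/{sys.argv[1]}.png",b)
E
python3 wl.py w2 knob 403 -306.5 0; python3 - <<'E'
from h import *
cv2.imwrite("pics/t2.png",bot.capture("top")[:,:,::-1])
E
```

```text
n 3 q6 end -0.65 from [ 402.  -305.9   83.1] 90.0
[[0.65,-0.0,0.01,0.52,0.0],[0.65,-0.01,0.0,0.52,0.0],[0.65,-0.0,0.01,0.52,0.0]]
```

View pics/w2.png

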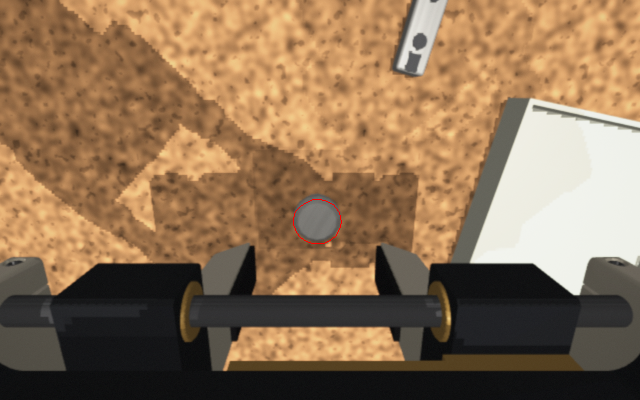

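View pics/t2.png

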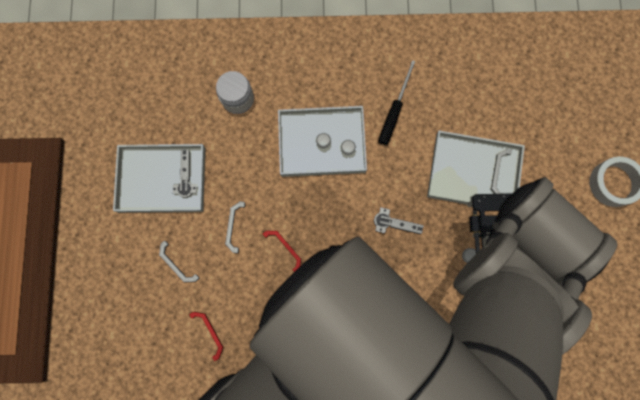

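The first knob stands in the tray at (323,141). The second knob, at wrist (316,219), matches the overlay.

Emit:
servo_tool(
  series=[
    [0.65,0,0.01,0.52,0],
    [0.65,-0.01,0,0.52,0],
    [0.65,0,0.01,0.54,0],
    [0.65,0,0,0,0],
    [0,0,0,0,0],
    [0,0,0,0,0],
    [0,0,0,0,0],
    [0,0,0,0,0],
    [0,0,0,0,0],
  ],
)

```text
time: 10.22
tool_pos: [403.7, -307.4, 5.9]
tcp_rot: [3.141, 0.001, 1.571]
contact_force: [0.2, 0.8, 6.4]
grip_width: 30.3
```

Emit:
servo_tool(
  series=[
    [0,0,0,-0.5,0],
    [0,0,0,-0.8,0],
    [0,0,0,-0.3,0],
    [0,0,0,0,0],
  ],
)

```text
time: 10.72
tool_pos: [403.7, -307.4, 85.7]
tcp_rot: [3.14, 0.001, 1.571]
contact_force: [-0.5, 1.1, -0.5]
grip_width: 30.4
```

```bash
python3 pl.py 650 39 84 92 0 45
```

```text
n 10 q6 end 0.02 from [ 403.7 -307.4   85.7] 90.0
[[0.0,0.69,0.49,0.0,-0.002],[0.0,0.69,0.5,0.01,-0.002],[0.0,0.69,0.5,0.0,-0.003],[0.0,0.69,0.5,0.0,-0.002],[0.0,0.69,0.5,0.01,-0.002],[0.0,0.68,0.5,0.0,-0.002],[0.0,0.68,0.51,0.0,-0.002],[0.0,0.68,0.51,0.01,-0.002],[0.0,0.68,0.51,0.0,-0.003],[0.0,0.68,0.52,0.0,-0.002]]
```

Emit:
servo_tool(
  series=[
    [0,0.69,0.49,0.0,-0.002],
    [0,0.69,0.5,0.01,-0.002],
    [0,0.69,0.5,0.0,-0.003],
    [0,0.69,0.5,0.0,-0.002],
    [0,0.69,0.5,0.01,-0.002],
    [0,0.68,0.5,0.0,-0.002],
    [0,0.68,0.51,0.0,-0.002],
    [0,0.68,0.51,0.01,-0.002],
    [0,0.68,0.51,0.0,-0.003],
    [0,0.68,0.52,0.0,-0.002],
    [0,0,0,0,0],
  ],
)

```text
time: 12.1
tool_pos: [649.9, 42.1, 81.1]
tcp_rot: [-3.139, -0.001, 1.609]
contact_force: [-0.7, -0.7, -0.8]
grip_width: 30.2
```

Emit:
servo_tool(
  series=[
    [0,0,0,0.45,0],
    [0,0,0,0.45,0],
    [0,0,0,0.4,0],
    [0,0,0,0,0],
    [0,0,0,0,0],
  ],
)

```text
time: 12.72
tool_pos: [649.7, 38.9, 18.8]
tcp_rot: [-3.141, -0.0, 1.605]
contact_force: [-0.2, 0.6, -0.5]
grip_width: 30.6
```

Emit:
servo_tool(
  series=[
    [0,0,0,0.1,0],
    [0,0,0,0.06,0],
    [0,0,0,0,0],
    [0,0,0,0,0],
  ],
)

```text
time: 13.22
tool_pos: [649.9, 39.5, 10.9]
tcp_rot: [3.141, -0.0, 1.606]
contact_force: [0.1, 0.8, -1.0]
grip_width: 30.3
```

Emit:
servo_tool(
  series=[
    [0,0,0,0.04,0],
    [0,0,0,0,0],
    [0,0,0,0,0],
  ],
)

```text
time: 13.6
tool_pos: [650.1, 39.5, 9.0]
tcp_rot: [3.141, -0.0, 1.606]
contact_force: [-0.3, 0.8, 2.5]
grip_width: 30.0
```

Emit:
servo_tool(
  series=[
    [0.55,0,0,0,0],
    [0.55,0,0,0,0],
    [0.55,0,0,0,0],
    [0.55,0,0,-0.5,0],
    [0.5,0,0,-0.8,0],
    [0.45,0,0,-0.3,0],
    [0.45,0,0,0,0],
  ],
)

```text
time: 14.48
tool_pos: [650.3, 39.4, 89.4]
tcp_rot: [3.14, 0.0, 1.606]
contact_force: [0.7, -1.4, -0.5]
grip_width: 41.6
```

```bash
python3 pl.py 474.7 184 80 172.7 0.45 45
```

```text
n 8 q6 end -1.07 from [650.3  39.4  89.4] 92.0
[[0.45,0.38,-0.43,0.02,-0.112],[0.45,0.44,-0.35,0.03,-0.112],[0.45,0.5,-0.27,0.02,-0.112],[0.45,0.54,-0.18,0.02,-0.112],[0.45,0.56,-0.08,0.03,-0.112],[0.45,0.57,0.02,0.02,-0.112],[0.45,0.56,0.12,0.02,-0.112],[0.45,0.53,0.21,0.03,-0.112]]
```

Emit:
servo_tool(
  series=[
    [0.45,0.38,-0.43,0.02,-0.112],
    [0.45,0.44,-0.35,0.03,-0.112],
    [0.45,0.5,-0.27,0.02,-0.112],
    [0.45,0.54,-0.18,0.02,-0.112],
    [0.45,0.56,-0.08,0.03,-0.112],
    [0.45,0.57,0.02,0.02,-0.112],
    [0.45,0.56,0.12,0.02,-0.112],
    [0.45,0.53,0.21,0.03,-0.112],
    [0.45,0,0,0,0],
    [0.45,0,0,0,0],
  ],
)

```text
time: 15.72
tool_pos: [474.3, 183.6, 78.6]
tcp_rot: [-3.141, -0.0, 3.011]
contact_force: [0.6, 0.2, 0.1]
grip_width: 41.0
```

```bash
python3 pl.py 474.7 184 2.5 172.7 0.45 30; python3 wl.py w3 pull 473.5 174.6 -7.3
```

```text
n 3 q6 end -1.07 from [474.3 183.6  78.6] 172.5
[[0.45,-0.0,0.0,0.51,-0.001],[0.45,-0.0,0.01,0.5,-0.0],[0.45,-0.01,-0.0,0.51,-0.001]]
```

View pics/w3.png

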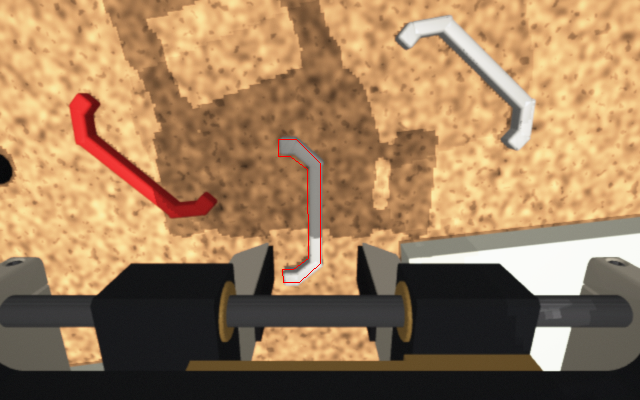

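The overlay sits on the pull, with its bar at (315,200). Descend to about 3 mm and grip.

Emit:
servo_tool(
  series=[
    [0.45,0,0,0.51,0],
    [0.45,0,0,0.5,0],
    [0.45,0,0,0.49,0],
    [0.45,0,0,0,0],
    [0.45,0,0,0,0],
  ],
)

```text
time: 16.4
tool_pos: [474.9, 183.7, 4.8]
tcp_rot: [3.141, 0.001, 3.012]
contact_force: [-0.6, 0.2, 0.6]
grip_width: 41.4
```

Emit:
servo_tool(
  series=[
    [0.45,0,0,0.04,0],
    [0,0,0,0,0],
    [0,0,0,0,0],
    [0,0,0,0,0],
    [0,0,0,0,0],
    [0,0,0,0,0],
    [0,0,0,0,0],
  ],
)

```text
time: 17.27
tool_pos: [474.1, 184.0, 2.3]
tcp_rot: [3.141, 0.0, 3.013]
contact_force: [-0.7, 0.2, 1.2]
grip_width: 8.7
```

Emit:
servo_tool(
  series=[
    [0,0,0,-0.4,0],
    [0,0,0,-0.8,0],
    [0,0,0,-0.4,0],
    [0,0,0,0,0],
  ],
)

```text
time: 17.77
tool_pos: [474.9, 184.2, 83.4]
tcp_rot: [3.14, 0.003, 3.013]
contact_force: [0.4, 0.2, -0.6]
grip_width: 8.5
```

```bash
python3 - <<'E'
import numpy as np
a=np.radians(-11.47);c=np.array([579.7,-331.0]);R=np.array([[np.cos(a),-np.sin(a)],[np.sin(a),np.cos(a)]])
for y in(-3,40): print(c+R@[0,y+9.5])
E
python3 pl.py 581 -324.6 85 168.5 0 45;python3 wl.py w4
```

```text
[ 580.99255633 -324.62981177]
[ 589.54331358 -282.48856652]
n 12 q6 end -1.88 from [474.9 184.2  83.4] 172.7
[[0.0,-0.28,-0.82,-0.0,0.004],[0.0,-0.29,-0.82,-0.01,0.004],[0.0,-0.3,-0.81,0.0,0.004],[0.0,-0.3,-0.81,-0.0,0.003],[0.0,-0.3,-0.81,-0.0,0.004],[0.0,-0.31,-0.81,-0.01,0.004],[0.0,-0.31,-0.81,0.0,0.004],[0.0,-0.32,-0.81,-0.0,0.004],[0.0,-0.32,-0.8,-0.0,0.004],[0.0,-0.33,-0.8,-0.01,0.004],[0.0,-0.33,-0.8,0.0,0.003],[0.0,-0.34,-0.8,-0.0,0.004]]
```

View pics/w4.png

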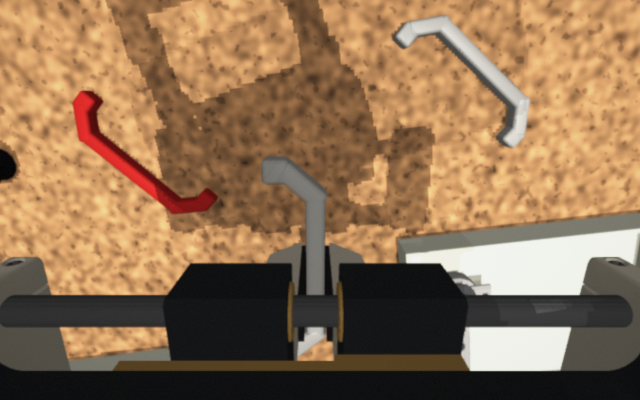

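Emit:
servo_tool(
  series=[
    [0,-0.28,-0.82,0,0.004],
    [0,-0.29,-0.82,-0.01,0.004],
    [0,-0.3,-0.81,0,0.004],
    [0,-0.3,-0.81,0,0.003],
    [0,-0.3,-0.81,0,0.004],
    [0,-0.31,-0.81,-0.01,0.004],
    [0,-0.31,-0.81,0,0.004],
    [0,-0.32,-0.81,0,0.004],
    [0,-0.32,-0.8,0,0.004],
    [0,-0.33,-0.8,-0.01,0.004],
    [0,-0.33,-0.8,0,0.003],
    [0,-0.34,-0.75,0,0.004],
    [0,0,0,0,0],
    [0,0,0,0,0],
  ],
)

```text
time: 19.58
tool_pos: [579.7, -321.4, 81.8]
tcp_rot: [3.14, -0.003, 2.941]
contact_force: [-0.2, 0.3, 0.7]
grip_width: 8.6
```

```bash
python3 pl.py 581.6 -321.7 15 168.5 0 30;python3 wl.py w5 tray 579.7 -331 -11.47
```

```text
n 3 q6 end -1.88 from [ 579.7 -321.4   81.8] 168.5
[[0.0,-0.01,0.0,0.45,0.0],[0.0,-0.02,0.0,0.44,0.0],[0.0,-0.01,0.0,0.45,0.0]]
```

View pics/w5.png

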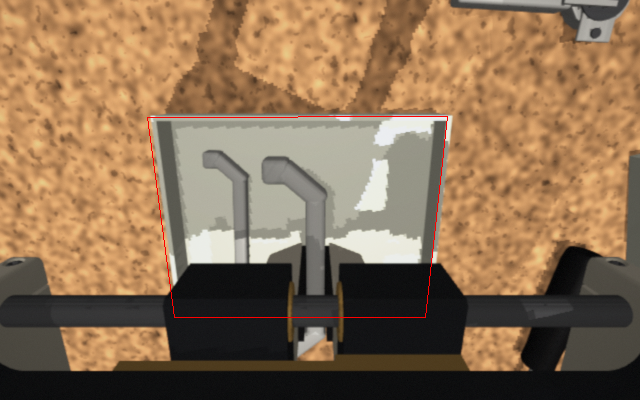

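Held pull and tray outline agree, with the existing pull at (240,220) clear of it. Lower.

Emit:
servo_tool(
  series=[
    [0,-0.01,0,0.45,0],
    [0,-0.02,0,0.44,0],
    [0,-0.01,0,0.45,0],
    [0,0,0,0,0],
    [0,0,0,0,0],
  ],
)

```text
time: 20.25
tool_pos: [583.0, -322.3, 17.6]
tcp_rot: [-3.141, 0.001, 2.942]
contact_force: [0.1, -0.8, 0.0]
grip_width: 8.4
```

Emit:
servo_tool(
  series=[
    [0,0,0,0.1,0],
    [0,0,0,0,0],
    [0,0,0,0,0],
  ],
)

```text
time: 20.62
tool_pos: [582.6, -322.9, 12.0]
tcp_rot: [-3.142, 0.0, 2.941]
contact_force: [0.5, 0.5, -0.7]
grip_width: 8.7
```

Emit:
servo_tool(
  series=[
    [0,0,0,0.08,0],
    [0,0,0,0.02,0],
    [0,0,0,0,0],
    [0,0,0,0,0],
  ],
)

```text
time: 21.12
tool_pos: [582.6, -322.8, 6.7]
tcp_rot: [3.142, 0.0, 2.941]
contact_force: [-0.5, -1.2, -0.8]
grip_width: 8.6
```

Emit:
servo_tool(
  series=[
    [0,0,0,0.03,0],
    [0,0,0,0,0],
    [0,0,0,0,0],
  ],
)

```text
time: 21.5
tool_pos: [582.7, -322.9, 5.4]
tcp_rot: [-3.142, 0.0, 2.941]
contact_force: [-0.1, -1.1, 0.6]
grip_width: 8.4
```

Emit:
servo_tool(
  series=[
    [0.27,0,0,0,0],
    [0.27,0,0,0,0],
    [0.27,0,0,0,0],
    [0.27,0,0,-0.5,0],
    [0.35,0,0,-0.8,0],
    [0.45,0,0,-0.4,0],
    [0.45,0,0,0,0],
  ],
)

```text
time: 22.38
tool_pos: [583.5, -323.4, 92.0]
tcp_rot: [-3.14, 0.004, 2.941]
contact_force: [0.0, 0.6, 0.4]
grip_width: 40.7
```

```bash
python3 pl.py 392.3 300.1 80 223.3 0.45 45
```

```text
n 15 q6 end -1.67 from [ 583.5 -323.4   92. ] 168.5
[[0.45,0.42,0.76,0.02,-0.041],[0.45,0.36,0.79,0.01,-0.04],[0.45,0.31,0.81,0.02,-0.041],[0.45,0.27,0.83,0.01,-0.04],[0.45,0.21,0.85,0.02,-0.041],[0.45,0.15,0.85,0.02,-0.04],[0.45,0.1,0.87,0.01,-0.041],[0.45,0.05,0.86,0.02,-0.041],[0.45,-0.01,0.87,0.01,-0.04],[0.45,-0.07,0.87,0.02,-0.041],[0.45,-0.12,0.86,0.02,-0.04],[0.45,-0.18,0.85,0.01,-0.041],[0.45,-0.23,0.84,0.02,-0.04],[0.45,-0.28,0.82,0.01,-0.041],[0.45,-0.33,0.81,0.02,-0.041]]
```

Emit:
servo_tool(
  series=[
    [0.45,0.42,0.76,0.02,-0.041],
    [0.45,0.36,0.79,0.01,-0.04],
    [0.45,0.31,0.81,0.02,-0.041],
    [0.45,0.27,0.83,0.01,-0.04],
    [0.45,0.21,0.85,0.02,-0.041],
    [0.45,0.15,0.85,0.02,-0.04],
    [0.45,0.1,0.87,0.01,-0.041],
    [0.45,0.05,0.86,0.02,-0.041],
    [0.45,-0.01,0.87,0.01,-0.04],
    [0.45,-0.07,0.87,0.02,-0.041],
    [0.45,-0.12,0.86,0.02,-0.04],
    [0.45,-0.18,0.85,0.01,-0.041],
    [0.45,-0.23,0.84,0.02,-0.04],
    [0.45,-0.28,0.82,0.01,-0.041],
    [0.45,-0.33,0.81,0.02,-0.041],
    [0.45,0,0,0,0],
    [0.45,0,0,0,0],
  ],
)

```text
time: 24.5
tool_pos: [390.7, 300.2, 77.3]
tcp_rot: [3.141, -0.002, -2.385]
contact_force: [-0.3, -0.8, 0.6]
grip_width: 41.2
```

```bash
python3 pl.py 392.3 300.1 2.5 223.3 0.45 30; python3 wl.py w6 pull 398.8 293.2 43.3;  python3 - <<'E'
from h import *
cv2.imwrite("pics/t6.png",bot.capture("top")[:,:,::-1])
E
```

```text
n 3 q6 end 4.61 from [390.7 300.2  77.3] -136.7
[[0.45,-0.01,-0.01,0.5,0.0],[0.45,-0.01,-0.01,0.5,0.0],[0.45,-0.0,-0.0,0.5,0.0]]
```

View pics/w6.png

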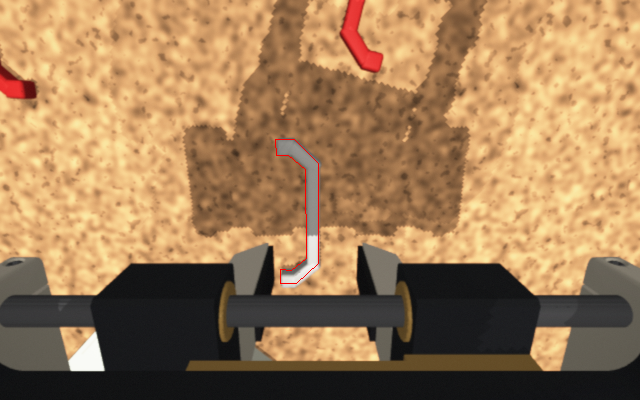

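View pics/t6.png

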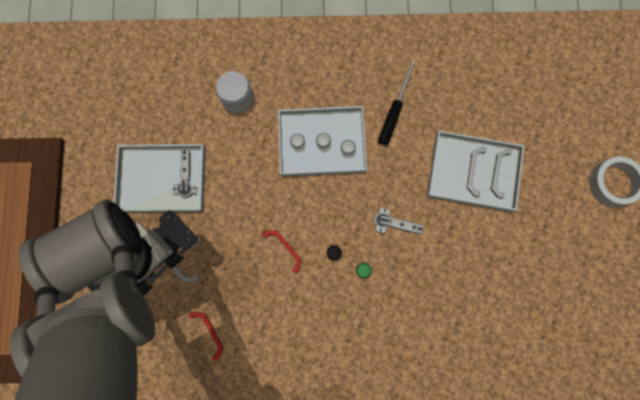

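Knobs at (297,141) and (323,141) and pull_a at (475,172) are all placed. The wrist overlay matches pull_b.

Emit:
servo_tool(
  series=[
    [0.45,0.01,-0.01,0.5,0],
    [0.45,0,0,0.5,0],
    [0.45,0,0,0.45,0],
    [0.45,0,0,0,0],
    [0.45,0,0,0,0],
  ],
)

```text
time: 25.22
tool_pos: [391.9, 299.7, 6.4]
tcp_rot: [-3.141, 0.001, -2.387]
contact_force: [-0.4, -0.1, 0.9]
grip_width: 41.5
```

Emit:
servo_tool(
  series=[
    [0.45,0,0,0.08,0],
    [0,0,0,0,0],
    [0,0,0,0,0],
    [0,0,0,0,0],
    [0,0,0,0,0],
    [0,0,0,0,0],
    [0,0,0,0,0],
  ],
)

```text
time: 26.1
tool_pos: [391.3, 300.1, 1.8]
tcp_rot: [3.142, 0.0, -2.385]
contact_force: [-0.2, -0.4, 0.9]
grip_width: 8.9
```

Emit:
servo_tool(
  series=[
    [0,0,0,-0.4,0],
    [0,0,0,-0.8,0],
    [0,0,0,-0.4,0],
    [0,0,0,0,0],
  ],
)

```text
time: 26.6
tool_pos: [392.0, 300.5, 82.8]
tcp_rot: [-3.141, 0.003, -2.385]
contact_force: [0.3, 0.2, -0.9]
grip_width: 8.4
```

```bash
python3 pl.py 589.5 -282.5 85 168.5 0 44;python3 wl.py w7
```

```text
n 14 q6 end 4.47 from [392.  300.5  82.8] -136.7
[[0.0,0.37,-0.8,-0.0,0.044],[0.0,0.31,-0.82,-0.01,0.043],[0.0,0.25,-0.84,0.0,0.044],[0.0,0.2,-0.86,-0.0,0.043],[0.0,0.13,-0.87,-0.01,0.044],[0.0,0.08,-0.88,0.0,0.043],[0.0,0.02,-0.87,-0.0,0.044],[0.0,-0.05,-0.88,-0.0,0.043],[0.0,-0.1,-0.88,-0.01,0.044],[0.0,-0.16,-0.86,-0.0,0.043],[0.0,-0.22,-0.85,-0.0,0.044],[0.0,-0.28,-0.83,-0.01,0.043],[0.0,-0.34,-0.82,0.0,0.044],[0.0,-0.39,-0.79,-0.0,0.043]]
```

View pics/w7.png

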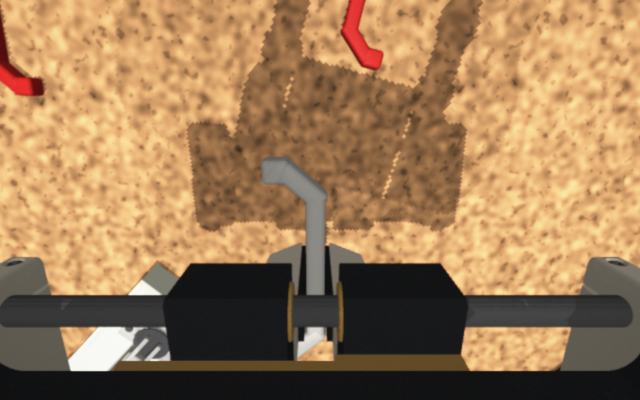

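pull_b is held cleanly. Carry it.

Emit:
servo_tool(
  series=[
    [0,0.37,-0.8,0,0.044],
    [0,0.31,-0.82,-0.01,0.043],
    [0,0.25,-0.84,0,0.044],
    [0,0.2,-0.86,0,0.043],
    [0,0.13,-0.87,-0.01,0.044],
    [0,0.08,-0.88,0,0.043],
    [0,0.02,-0.87,0,0.044],
    [0,-0.05,-0.88,0,0.043],
    [0,-0.1,-0.88,-0.01,0.044],
    [0,-0.16,-0.86,0,0.043],
    [0,-0.22,-0.85,0,0.044],
    [0,-0.28,-0.83,-0.01,0.043],
    [0,-0.34,-0.82,0,0.044],
    [0,-0.39,-0.79,0,0.043],
    [0,0,0,0,0],
    [0,0,0,0,0],
  ],
)

```text
time: 28.65
tool_pos: [587.8, -282.3, 81.7]
tcp_rot: [3.14, -0.003, 2.941]
contact_force: [-0.1, 0.9, -0.9]
grip_width: 8.6
```

```bash
python3 pl.py 589.5 -282.5 15 168.5 0 30;python3 wl.py w8
```

```text
n 3 q6 end -1.82 from [ 587.8 -282.3   81.7] 168.5
[[0.0,-0.01,0.0,0.44,0.0],[0.0,-0.01,0.0,0.45,0.0],[0.0,-0.01,0.0,0.44,0.0]]
```

View pics/w8.png

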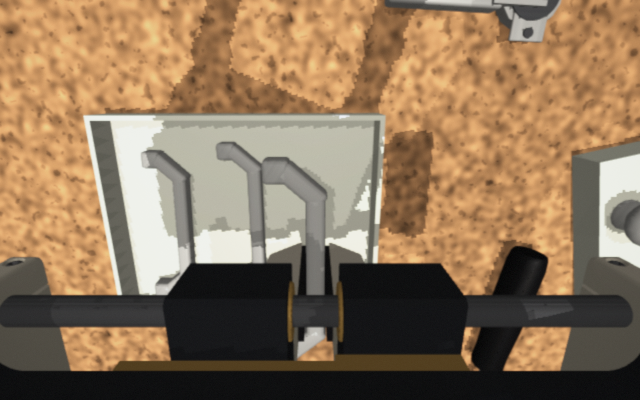

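The held pull's feet clear pull_a by about 13 mm by calculation, since the held one is higher in view. The fingers clear the wall. Lower.

Emit:
servo_tool(
  series=[
    [0,-0.01,0,0.44,0],
    [0,0,0,0.45,0],
    [0,0,0,0.44,0],
    [0,0,0,0,0],
    [0,0,0,0,0],
  ],
)

```text
time: 29.32
tool_pos: [589.8, -282.8, 18.0]
tcp_rot: [-3.141, 0.001, 2.942]
contact_force: [1.2, 0.1, -0.9]
grip_width: 8.7
```

Emit:
servo_tool(
  series=[
    [0,0,0,0.16,0],
    [0,0,0,0,0],
    [0,0,0,0,0],
  ],
)

```text
time: 29.7
tool_pos: [589.4, -283.3, 9.4]
tcp_rot: [-3.142, 0.0, 2.941]
contact_force: [0.3, 0.7, -0.7]
grip_width: 8.8
```

Emit:
servo_tool(
  series=[
    [0,0,0,0.06,0],
    [0,0,0,0.02,0],
    [0,0,0,0,0],
    [0,0,0,0,0],
  ],
)

```text
time: 30.2
tool_pos: [589.3, -283.3, 5.2]
tcp_rot: [3.142, 0.0, 2.941]
contact_force: [0.4, -0.1, -0.5]
grip_width: 8.6
```

Emit:
servo_tool(
  series=[
    [0,0,0,0.01,0],
    [0.22,0,0,0,0],
    [0.22,0,0,0,0],
    [0.22,0,0,0,0],
    [0.22,0,0,-0.5,0],
    [0.35,0,0,-0.8,0],
    [0.5,0,0,-0.4,0],
    [0.5,0,0,0,0],
  ],
)

```text
time: 31.2
tool_pos: [590.3, -283.8, 91.5]
tcp_rot: [-3.14, 0.004, 2.941]
contact_force: [0.1, -0.2, 0.3]
grip_width: 44.2
```

```bash
python3 pl.py 470.4 -171.4 80 75.4 0.5 45
```

```text
n 9 q6 end -0.09 from [ 590.3 -283.8   91.5] 168.5
[[0.5,0.31,0.19,0.03,0.115],[0.5,0.34,0.13,0.02,0.115],[0.5,0.36,0.07,0.03,0.115],[0.5,0.37,0.01,0.02,0.115],[0.5,0.36,-0.06,0.03,0.115],[0.5,0.34,-0.13,0.02,0.115],[0.5,0.31,-0.18,0.03,0.115],[0.5,0.28,-0.24,0.02,0.115],[0.5,0.23,-0.29,0.03,0.115]]
```

Emit:
servo_tool(
  series=[
    [0.5,0.31,0.19,0.03,0.115],
    [0.5,0.34,0.13,0.02,0.115],
    [0.5,0.36,0.07,0.03,0.115],
    [0.5,0.37,0.01,0.02,0.115],
    [0.5,0.36,-0.06,0.03,0.115],
    [0.5,0.34,-0.13,0.02,0.115],
    [0.5,0.31,-0.18,0.03,0.115],
    [0.5,0.28,-0.24,0.02,0.115],
    [0.5,0.23,-0.29,0.03,0.115],
    [0.5,0,0,0,0],
    [0.5,0,0,0,0],
  ],
)

```text
time: 32.58
tool_pos: [469.7, -171.1, 77.8]
tcp_rot: [3.142, -0.0, 1.319]
contact_force: [-0.3, -0.2, 0.5]
grip_width: 45.5
```

```bash
python3 pl.py 470.4 -171.4 5 75.4 0.5 30;python3 wl.py w9 hinge 472.9 -161.7 -104.6
```

```text
n 3 q6 end -0.09 from [ 469.7 -171.1   77.8] 75.6
[[0.5,-0.0,0.01,0.49,0.001],[0.5,-0.0,0.0,0.48,0.0],[0.5,-0.0,0.01,0.49,0.001]]
```

View pics/w9.png

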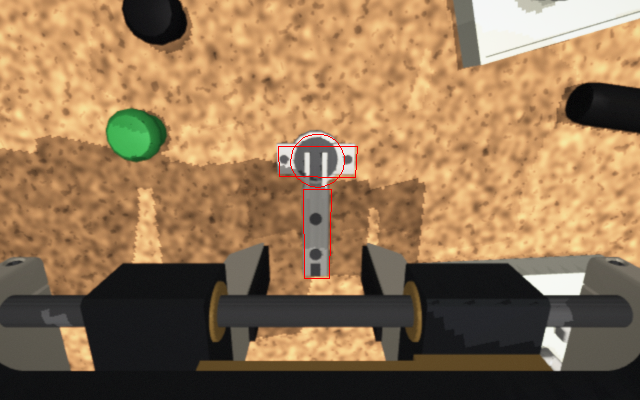

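The hinge at (316,200) matches the overlay. Descend.

Emit:
servo_tool(
  series=[
    [0.5,0,0.01,0.49,0],
    [0.5,0,0,0.48,0],
    [0.5,0,0,0.46,0],
    [0.5,0,0,0,0],
    [0.5,0,0,0,0],
  ],
)

```text
time: 33.25
tool_pos: [470.4, -171.4, 7.2]
tcp_rot: [3.141, 0.0, 1.316]
contact_force: [1.1, 0.4, 0.8]
grip_width: 46.1
```

Emit:
servo_tool(
  series=[
    [0.5,0,0,0.08,0],
    [0,0,0,0,0],
    [0,0,0,0,0],
    [0,0,0,0,0],
    [0,0,0,0,0],
    [0,0,0,0,0],
    [0,0,0,0,0],
  ],
)

```text
time: 34.12
tool_pos: [469.8, -170.9, 2.8]
tcp_rot: [3.141, -0.0, 1.315]
contact_force: [-0.4, -0.2, 3.4]
grip_width: 17.7
```

Emit:
servo_tool(
  series=[
    [0,0,0,-0.4,0],
    [0,0,0,-0.8,0],
    [0,0,0,-0.5,0],
    [0,0,0,0,0],
  ],
)

```text
time: 34.62
tool_pos: [470.7, -171.4, 89.1]
tcp_rot: [3.138, 0.001, 1.315]
contact_force: [-0.2, 0.0, -1.6]
grip_width: 17.8
```

```bash
python3 pl.py 584.5 370.5 88 179.4 0 44;python3 wl.py w10
```

```text
n 13 q6 end -1.0 from [ 470.7 -171.4   89.1] 75.4
[[0.0,0.85,-0.04,0.0,-0.089],[0.0,0.85,0.08,0.0,-0.089],[0.0,0.83,0.19,0.0,-0.089],[0.0,0.79,0.31,0.01,-0.089],[0.0,0.75,0.42,-0.0,-0.089],[0.0,0.67,0.51,-0.0,-0.088],[0.0,0.6,0.61,0.0,-0.089],[0.0,0.51,0.68,0.0,-0.089],[0.0,0.41,0.75,0.0,-0.089],[0.0,0.31,0.79,0.01,-0.089],[0.0,0.18,0.84,-0.0,-0.089],[0.0,0.08,0.84,-0.0,-0.089],[0.0,-0.05,0.85,0.0,-0.089]]
```

View pics/w10.png

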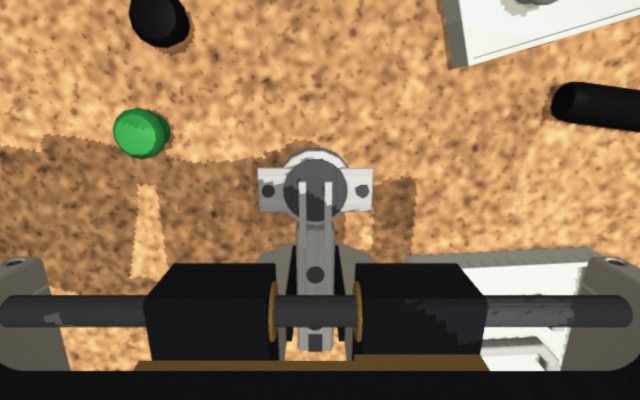

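Hinge held level. Carry it.

Emit:
servo_tool(
  series=[
    [0,0.85,-0.04,0,-0.089],
    [0,0.85,0.08,0,-0.089],
    [0,0.83,0.19,0,-0.089],
    [0,0.79,0.31,0.01,-0.089],
    [0,0.75,0.42,0,-0.089],
    [0,0.67,0.51,0,-0.088],
    [0,0.6,0.61,0,-0.089],
    [0,0.51,0.68,0,-0.089],
    [0,0.41,0.75,0,-0.089],
    [0,0.31,0.79,0.01,-0.089],
    [0,0.18,0.84,0,-0.089],
    [0,0.08,0.84,0,-0.089],
    [0,-0.05,0.85,0,-0.089],
    [0,0,0,0,0],
    [0,0,0,0,0],
  ],
)

```text
time: 36.55
tool_pos: [582.4, 369.9, 84.6]
tcp_rot: [-3.14, -0.003, 3.13]
contact_force: [-0.2, 0.5, -1.0]
grip_width: 18.0
```

```bash
python3 pl.py 584.5 370.5 18 179.4 0 30;python3 wl.py w11 tray 577.1 330.5 -0.56
```

```text
n 3 q6 end -0.99 from [582.4 369.9  84.6] 179.4
[[0.0,-0.01,0.0,0.44,-0.0],[0.0,-0.02,0.01,0.45,-0.0],[0.0,-0.01,0.0,0.44,-0.0]]
```

View pics/w11.png

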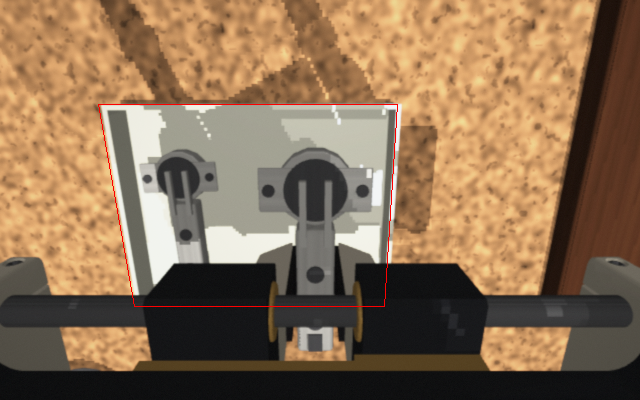

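Emit:
servo_tool(
  series=[
    [0,0,0,0.44,0],
    [0,0,0,0.45,0],
    [0,0,0,0.44,0],
    [0,0,0,0,0],
    [0,0,0,0,0],
  ],
)

```text
time: 37.22
tool_pos: [583.9, 370.3, 21.2]
tcp_rot: [3.141, 0.001, 3.13]
contact_force: [0.3, 0.7, 0.3]
grip_width: 17.8
```

Emit:
servo_tool(
  series=[
    [0,0,0,0.16,0],
    [0,0,0,0.04,0],
    [0,0,0,0,0],
    [0,0,0,0,0],
  ],
)

```text
time: 37.72
tool_pos: [583.4, 370.9, 10.4]
tcp_rot: [3.141, 0.0, 3.131]
contact_force: [0.5, 0.2, -0.8]
grip_width: 17.6
```

Emit:
servo_tool(
  series=[
    [0,0,0,0.06,0],
    [0,0,0,0.02,0],
    [0,0,0,0,0],
    [0,0,0,0,0],
  ],
)

```text
time: 38.22
tool_pos: [583.4, 370.8, 6.2]
tcp_rot: [3.142, 0.0, 3.131]
contact_force: [0.2, 0.6, -0.4]
grip_width: 17.4
```

Emit:
servo_tool(
  series=[
    [0,0,0,0.01,0],
    [0,0,0,0,0],
    [0.32,0,0,0,0],
    [0.32,0,0,0,0],
    [0.32,0,0,0,0],
    [0.32,0,0,-0.5,0],
    [0.35,0,0,-0.9,0],
    [0.5,0,0,-0.9,0],
    [0.5,0,0,-0.8,0],
    [0.5,0.8,0,0,0],
    [0.5,0.8,0,0,0],
    [0.5,0.8,0,0,0],
    [0.5,0.8,0,0,0],
    [0.5,0,0,0,0],
  ],
)

```text
time: 39.98
tool_pos: [420.9, 372.6, 161.2]
tcp_rot: [-3.141, -0.001, 3.133]
contact_force: [0.1, -0.1, -0.2]
grip_width: 45.6
```

```bash
python3 - <<'E'
from h import *
for n in("top","scene","wrist"): cv2.imwrite(f"pics/{n}z.png",bot.capture(n)[:,:,::-1])
im=cv2.imread("pics/topz.png")
cv2.imwrite("pics/tz2.png",cv2.resize(im[80:240,100:540],None,fx=1.8,fy=1.8,interpolation=cv2.INTER_CUBIC))
print(bot.get_obs()["time"],bot.get_obs()["contact_force"])
E
```

```text
40.125 [0.32137381 0.70099232 0.39181134]
```

View pics/tz2.png

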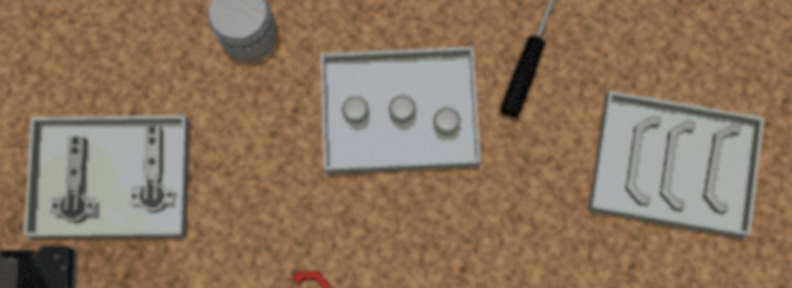

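View pics/scenez.png

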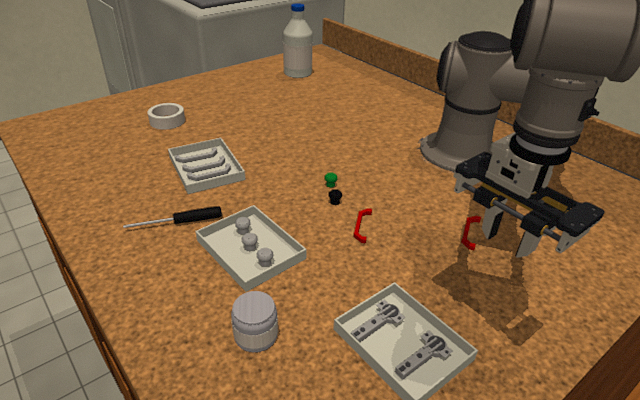

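View pics/wristz.png

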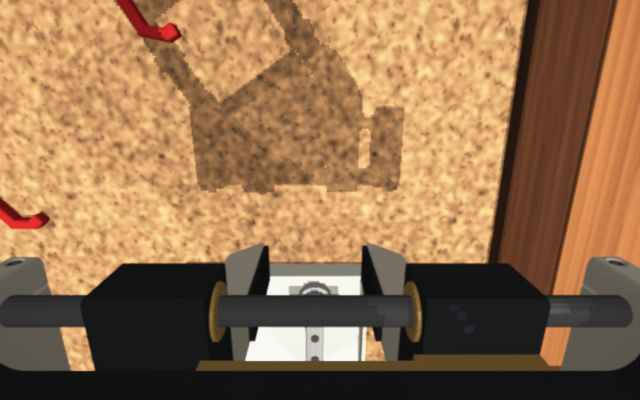

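The zoomed top view shows two hinges at (75,195) and (152,185), three upright knobs at (355,110), (402,108) and (446,122), and three flat pulls at (640,165), (675,167) and (718,168), all separate in the right trays. The tin, screwdriver and look-alikes haven't moved, so I'm handing in.

```bash
python3 -c "
from plant import bot
print(bot.close_job())"
```

```text
the job is handed in; nothing more can be done
None
```

I put both knobs, then both pulls, then the hinge into the trays that already held their kind. All five were set down on the tray floor and let go, and I handed the job in at about 40 s of the 131 s allowed.

- **Placement:** the last top and scene pictures show three knobs standing upright, three pulls lying flat and two hinges cup upward. Each is separate from its neighbours, and none is on top of another.
- **Left alone:** the tin, the screwdriver, the red pulls and the black and green knobs look unmoved.
- **Forces:** the gripper was clear of everything with near-zero contact force. The highest contact force I read was about 6 N.
- **Disagreements:** the first outline fit of pull_b was half a turn off, and I corrected it before moving. Contact force clearly confirmed that the knobs touched the floor. For the pulls and the hinge it was near zero, so I relied on the tool height there and on the final pictures.

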